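# Refit the washer's drain-pump filter plug

## Task

Take the blue filter plug out of its rinsing cup and screw it fully home in the drain pump's upright mouth, closing it, and let go. Started forward its thread tends to jam, so set it in the mouth, press lightly and feel for the start by turning it backward (counter-clockwise from above) until it drops a step, then turn it forward until it is just snug on its seal. Never force it, and leave the other things on the counter alone.

Things in the scene. Friction and masses are not known exactly. Their poses are not given: they have to be found in the camera images.
- plug: Blue filter plug, 78 mm tall, about 90 g. Origin: centre of the underside of its round flange (68 mm across, z 0 to 6 mm); z up its axis. Below hangs the white strainer, 40 mm diameter to z -30 mm, then tapering to 26 mm at z -44 mm. At the start it stands upright and loose, its flange on the rim of the cup.
- plug_grip (a point): On the plug's axis, 27 mm above its origin: where to grip. The blue grip bar on the flange is 50 mm long along the plug's x and 16 mm wide along y, from z 6 to 34 mm above the plug's origin.
- plug_lug (a point): Outer end of one of the plug's three white thread lugs, the one along the plug's +x; 27 mm from the axis, 13.5 mm below the plug's origin. The others follow every 120 degrees. Each is 10 mm wide and 5 mm tall (z -16 to -11 mm from the plug's origin).
- pump: Grey drain pump, fixed, mouth up, 85 mm tall; origin at the centre of its underside. Foot 110 x 110 mm, neck 72 mm outside and 59 mm bore, deep enough for the plug; pipe stubs reach 75 mm from the axis below 40 mm height. Its yaw tells nothing of where the thread starts: that differs each time and must be felt.
- mouth (a point): Centre of the pump's round mouth, level with the rigid rim, 85 mm above the counter, z up. How the plug's flange sits above this point: lugs on top of a thread rib 14 mm; on top of the blunt stops between them 17 mm; dropped through the entry gaps onto the free seal 3.5 mm (a step of 10.5 mm or more); screwed home 0.5 to 1.5 mm.
- bore (a point): On the mouth's axis 10 mm below the rim, amid the three-start right-hand thread (clockwise from above tightens; 44 mm clear inside). Every 120 degrees, going clockwise: a 40 degree entry gap, a 70 degree rib, a 10 degree blunt stop. On the ribs, clockwise jams on the stops; counter-clockwise finds the gaps within 110 degrees. Lugs fit a gap over about 14 degrees; beyond is a stop.
- seal (a joint): Black sprung seal ring on the rim, 71 mm outside, top 3.5 mm above the rim when free. Value: how far it is pressed in, m; 0 free, 0.003 bottomed (2 to 6 N). From the drop the plug turns clockwise loosely for 20 to 40 degrees, is then drawn down 0.08 mm per degree (0.1 N m or less) and comes up hard after 60 to 85 in all: stop by 0.3 N m, it holds by friction. Home reads over 0.002.
- cup: White rinsing cup, fixed, 60 mm tall, 65 mm across the mouth; origin at the centre of its underside. The plug stands loose in it.
- detergent: Blue bottle with an orange cap, 84 mm diameter, 210 mm tall; origin at the centre of its underside. Bystander.
- softener: White bottle, 72 mm diameter, 190 mm tall; origin at the centre of its underside. Bystander.
- screwdriver: Screwdriver lying on the counter between robot and pump; its x runs along it. Bystander.
- hatch: White filter hatch cover, 90 x 120 x 6 mm with a small clip, lying flat; origin under its centre. Bystander.
- brush: Brush lying on the counter beyond the pump. Bystander.
- dish: White bowl, 100 mm across, 30 mm tall; origin under its centre. Bystander.
- peg_bin: Clear open bin of clothes pegs, 140 x 180 x 90 mm; origin under its centre. Bystander.
Not all that is in view belongs to the job. Of the things that look like the plug, the largest one is meant.

How it is judged:
On the way, in this order (a step that is already met when the one before it is completed fails the run):
1. the plug is lifted out of the cup (z of plug in the frame of cup above 0.09 m), for 0.1 s.
2. the plug has dropped through the thread's start, upright in the mouth, not yet screwed down (horizontal distance between plug and mouth below 0.005 m and z of plug in the frame of mouth below 0.007 m and angle between plug's own z axis and vertical below 0.12 rad), for 0.1 s.
At the end, for the whole second after the job is handed in: The plug stands released and at rest in the pump's mouth, within 4 mm of its centre and 0.06 rad of upright, flange less than 2.5 mm above the rim, held down by its thread so that the seal is pressed in by more than 1.5 mm (value of joint seal above 0.0015 m and horizontal distance between plug and mouth below 0.004 m and z of plug in the frame of mouth below 0.0025 m and angle between plug's own z axis and vertical below 0.06 rad and linear speed of plug below 0.01 m/s); the robot touches nothing.
It fails at once if the plug is forced: more than 60 N between plug and pump (contact force between plug and pump above 60 N).
It fails at once if the arm or gripper pushes on the pump with more than 15 N (contact force between the arm and pump above 15 N).
It fails at once if another thing on the counter is moved by more than 30 mm (distance of any of detergent, softener, screwdriver, hatch, brush, dish, peg_bin from where it was at the start of the episode above 0.03 m).
It also fails if it takes over 72 s, if anything falls off the work surface, if the arm or the gripper's body presses on something with over 40 N, if the wrist force passes 120 N, or if a joint passes its speed limit or range.

## Robot

A 6-joint arm with a two-finger parallel gripper is mounted at the origin on the work surface. World frame = base frame: x ahead of the robot, y to its left, z up, the work surface at z = 0. Lengths are in m, angles in rad, forces in N, time in s.
With the tool pointing down it reaches from about 0.375 to 0.9 m from the base axis. Payload 3.1 kg.
Tool frame: the origin (TCP) lies midway between the tips of the shut fingers; the grasp point (between the pads) lies 19 mm behind it; z points along the fingers, y is the line along which they close (so a half turn about z gives the same grasp; the last joint's range is limited). The gripper opens to 85 mm and grips with 20 to 120 N. Pads are 22 mm wide; open, the fingers measure 114 mm over their backs; the gripper's body (76 mm by 85 mm) begins 54 mm behind the grasp point. The pads swing forward as they close: fully open they stand 13 mm farther back than shut.
Start: joints at [-1.438, 0.527, 1.433, -0, 1.181, -0.178], TCP at [0.192, -0.595, 0.231] pointing down, gripper open.
Joint ranges: [-3.08, 3.08], [-0.75, 2.2], [0.22, 2.44], [-1.43, 4.57], [0, 2.65], [-2.85, 2.85]. Speed limits (rad/s): [2.79, 2.79, 3.14, 3.14, 3.14, 3.14].

## Interface

Orientations are given as a unit quaternion [x, y, z, w].
In Python, from station import manip gives the robot as it stands. The module is installed in compiled form; this text tells all that it offers.
- The arm moves only by the tool apply_moves, never from a script. Its arguments are lists of equal length, an entry for each row: "claw": the gripper's target within -1 to 1 (fully open at 1, half-way at 0, shut at -1); "travel": the shift along the tool's x, y, z scaled (see below), a list of three; "turn": the turn, a rotation vector about the tool's x, y, z scaled (see below), a list of three. In form: {"claw": [claw, ...], "travel": [[dx, dy, dz], ...], "turn": [[rx, ry, rz], ...]}. A call has 1 to 5 rows; each row is the pose to reach, as a shift and turn from the pose commanded when the call began, along the tool's axes at that moment, turning the shorter way round; what a row does not reach only later rows make up. The controller multiplies each number of a shift by 800 mm and each number of a turn by 180 degrees. A row lasts 1/12 s, in which the tool goes at most 41.7 mm and 7.16 degrees, less where a joint would pass 70% of its speed; a pose out of reach is approached as far as the arm can. A call with a number of a shift or a turn outside -1 to 1 is refused whole. A call with a gripper value outside its range is refused whole. The fingers move at their own pace and stop on an object; "newtons" is the grip in N (left out, the last holds). Time passes only in rows, so rows that repeat a pose let the fingers close. It gives the time, the measured TCP pose, the force, the opening and the grip force at its end, in the units of the state.
- manip.sense(): the state, without advancing time (a new reading comes with each control period).
- manip.snapshot(name): name is "side" or "top" or "wrist"; returns a dict with "pixels" (384x512x3 uint8, red, green, blue), "depth" (384x512 float32, m along the optical axis (not along the pixel's ray), 0 where there is no reading), "intrinsics" (3x3 intrinsics, pixels), "R" (3x3) and "t" (3): a world point X has camera coordinates R X + t. Camera axes: x right, y down, z forward; pixel columns grow to the right and rows downward; lengths in m; the calibration is good to about 2 mm. A picture is of the moment at which its call begins.
- manip.sign_off(): hands the job in; it is judged then, once.
The state is a dict: "t": time; "q": joint angles; "qd": joint speeds; "tau": joint torques, N m; "tcp_pos": TCP position; "tool_rot": TCP orientation; "force": force on the tool from outside, world axes, zero at the start; "ft_torque": the same for the moment, N m; "finger_gap": opening from 0.0 (shut) to 1.0 (fully open); "gripper_force": force on a finger pad.
Only numpy, scipy, OpenCV 4.12 (cv2) and the standard library are available. Lean on these libraries where they do the work, as an engineer would, in place of code of your own. Each camera call takes 0.05 s, during which the arm holds its last target. There are 200 camera calls.

## Working session

There is one attempt and no reset: what is moved stays moved. The work goes in short steps, Python scripts to look and compute and a tool call to move; the robot and the scene stay as the last step left them, time stands still between calls to the robot, and variables do not carry over. Pictures are saved under pics/ and viewed, at most 10 in all, crops included, and the job is handed in when it is done.

Besides the shell and the picture viewer there is one more tool, called by a JSON object that holds its "fn" and its "kwargs". apply_moves: Moves the arm, as the interface text tells. Shifts and turns lie within -1 to 1; 1 stands for 800 mm of shift or 180 degrees of turn. Its arguments: {"type":"object","properties":{"claw":{"type":"array","items":{"type":"number"}},"travel":{"type":"array","items":{"type":"array","items":{"type":"number"}}},"turn":{"type":"array","items":{"type":"array","items":{"type":"number"}}},"newtons":{"type":"number"}},"required":["claw","travel","turn"]}

```bash
mkdir -p pics
cat > h.py <<'E'
import numpy as np, cv2, pickle
from station import manip
def snap(n,save=None):
    s=manip.snapshot(n)
    if save: cv2.imwrite('pics/'+save,s['pixels'][:,:,::-1])
    pickle.dump(s,open(n+'.pkl','wb'))
    return s
def world(s,u,v,d=None):
    if d is None: d=float(np.median(s['depth'][int(v)-1:int(v)+2,int(u)-1:int(u)+2]))
    c=d*np.linalg.inv(s['intrinsics'])@np.array([u,v,1.]);return s['R'].T@(c-s['t'])
def ray(s,u,v,z):
    d=s['R'].T@np.linalg.inv(s['intrinsics'])@np.array([u,v,1.]);o=-s['R'].T@s['t']
    return o+d*(z-o[2])/d[2]
E
python3 - <<'E'
from h import *
s={n:snap(n) for n in('top','side','wrist')}
for n in s: print(n,s[n]['intrinsics'][0,0],(-s[n]['R'].T@s[n]['t']).round(3))
im=np.hstack([s['top']['pixels'],s['side']['pixels']])
cv2.imwrite('pics/top.png',cv2.resize(s['top']['pixels'],(800,600))[:,:,::-1])
cv2.imwrite('pics/side.png',cv2.resize(s['side']['pixels'],(800,600))[:,:,::-1])
for n in('top','side'):
    h=cv2.cvtColor(s[n]['pixels'],cv2.COLOR_RGB2HSV)
    m=cv2.inRange(h,(98,110,50),(128,255,255))
    k,l,st,c=cv2.connectedComponentsWithStats(m)
    for i in range(1,k):
        if st[i,4]>25: print(n,c[i].round(1),st[i],world(s[n],*c[i]).round(3))
print(manip.sense())
E
```

```text
top 377.8706452207782 [0.413 0.005 1.165]
side 496.4777421601083 [-0.121  0.741  0.905]
wrist 303.3337225107219 [ 0.261 -0.573  0.373]
top [314.   69.8] [302  52  27  31 467] [ 0.856 -0.132  0.138]
top [147.6 167.3] [127 150  39  33 792] [0.587 0.334 0.149]
top [310.3 175.7] [300 165  22  22 388] [ 0.562 -0.117  0.094]
top [274.1 172.7] [268 166  14  14 155] [ 0.579 -0.015  0.053]
top [474.9 223.6] [ 451  184   49   79 2011] [ 0.418 -0.576  0.081]
top [ 96.4 195. ] [ 90 190  14  11 121] [0.509 0.455 0.19 ]
top [308.8 212.6] [302 206  15  14 161] [ 0.458 -0.114  0.053]
side [208.9 117.1] [199 105  22  26 398] [ 0.856 -0.116  0.124]
side [437.6 133.3] [425 119  27  26 453] [ 0.338 -0.582  0.075]
side [282.7 171.6] [272 163  22  18 315] [ 0.561 -0.114  0.073]
side [252.8 196. ] [246 189  14  13 127] [ 0.576 -0.009  0.041]
side [311.3 198.8] [304 191  15  14 131] [ 0.449 -0.101  0.048]
side [130.6 256.2] [ 104  222   50   69 2147] [0.566 0.385 0.121]
{'t': 0.15, 'q': array([-1.43752256e+00,  5.28263596e-01,  1.43362005e+00, -1.52870828e-06,
        1.18140243e+00, -1.78487164e-01]), 'qd': array([ 0.00078538, -0.00147384, -0.0050286 ,  0.00181857,  0.00143285,
        0.00096121]), 'tau': array([ 5.23220115e-04, -4.42742658e+01, -1.78276706e+01, -2.20832658e-04,
        5.61626803e-03,  4.14102552e-08]), 'tcp_pos': array([ 0.1916698 , -0.59430146,  0.23054784]), 'tool_rot': array([ 9.87874822e-01,  1.55250179e-01,  1.84329572e-05, -8.46508568e-04]), 'force': array([-0.57908301, -0.24735324,  0.04397148]), 'ft_torque': array([ 0.012776 ,  0.0675031, -0.0150188]), 'gripper_force': 0.0, 'finger_gap': 0.9973088522037982}
```

View pics/top.png

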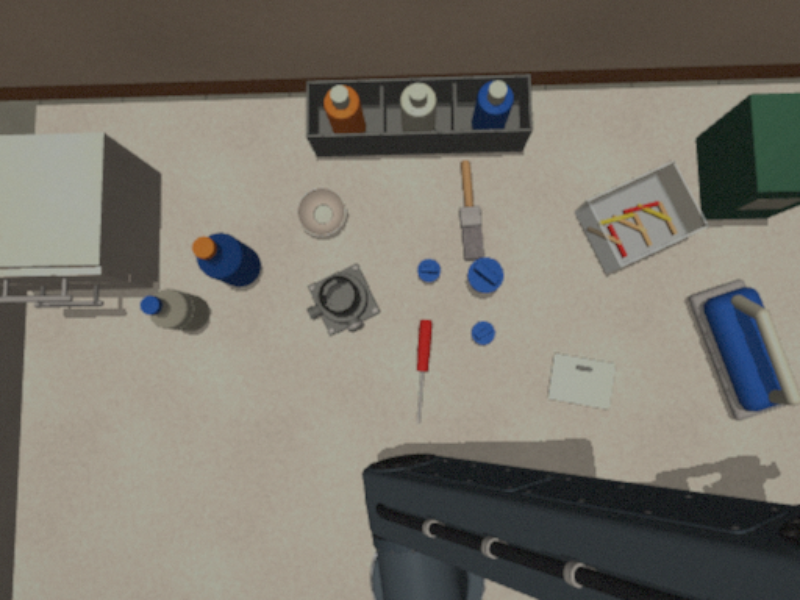

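View pics/side.png

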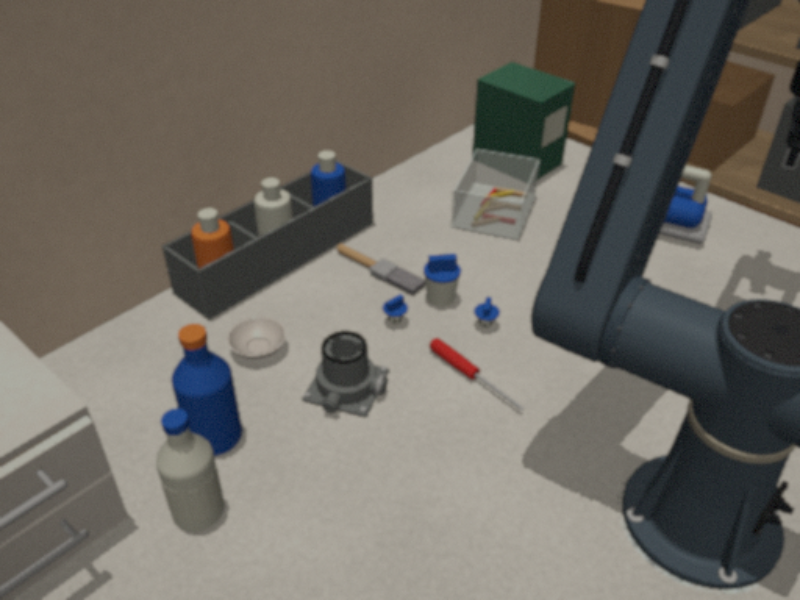

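The top view (512-px coordinates) has three look-alikes: a large blue plug at (310,176), a small one at (274,173) and a small one at (309,213). The largest, at (310,176), stands in the white cup and is my choice. The pump mouth is at about (218,189). Next I check the choice in a close crop and triangulate.

```bash
cat > m.py <<'E'
from h import *
s={n:pickle.load(open(n+'.pkl','rb')) for n in('top','side')}
def tri(a,b):
    A=[];B=[]
    for n,(u,v) in (('top',a),('side',b)):
        c=s[n];P=c['intrinsics']@np.c_[c['R'],c['t']]
        A.append(P)
    X=cv2.triangulatePoints(A[0],A[1],np.float64(a).reshape(2,1),np.float64(b).reshape(2,1));X=X[:3,0]/X[3,0]
    return X
t=s['top'];d=s['side']
def crop(S,x,y,w=44,h=33,k=9): return cv2.resize(S['pixels'][y-h:y+h,x-w:x+w],None,fx=k,fy=k,interpolation=cv2.INTER_CUBIC)
im=np.vstack([np.hstack([crop(t,310,176,k=4.5),crop(t,218,189,k=4.5)]),np.hstack([crop(d,282,175,k=4.5),crop(d,221,235,k=4.5)])])
cv2.imwrite('pics/crop.png',im[:,:,::-1]);print(im.shape)
# plug points from depth (both views)
for n,box in (('top',(295,160,326,192)),('side',(268,158,298,185))):
    S=s[n];pts=[]
    m=cv2.inRange(cv2.cvtColor(S['pixels'],cv2.COLOR_RGB2HSV),(98,110,50),(128,255,255))
    for v in range(box[1],box[3]):
        for u in range(box[0],box[2]):
            if m[v,u] and S['depth'][v,u]>0: pts.append(world(S,u,v,S['depth'][v,u]))
    p=np.array(pts);hi=p[p[:,2]>.085]; lo=p[(p[:,2]<.075)]
    print(n,len(p),'hi',hi.mean(0).round(4),'zmax',np.percentile(p[:,2],[5,50,95]).round(3),'lo ext',lo.min(0).round(3),lo.max(0).round(3))
    q=hi[:,:2]-hi[:,:2].mean(0);w,V=np.linalg.eigh(q.T@q/len(q));print(' bar yaw',np.degrees(np.arctan2(V[1,1],V[0,1])),np.sqrt(w*12))
# pump rim points by depth
for n,box in (('top',(195,165,245,215)),('side',(185,205,255,262))):
    S=s[n];p=np.array([[*world(S,u,v,S['depth'][v,u]),*S['pixels'][v,u]] for v in range(box[1],box[3]) for u in range(box[0],box[2]) if S['depth'][v,u]>0])
    r=p[(p[:,2]>.080)&(p[:,2]<.094)]
    (c,rad)=cv2.minEnclosingCircle(np.float32(r[:,:2]))
    print(n,'rim',len(r),r[:,:3].mean(0).round(4),'z',np.percentile(r[:,2],[10,50,90]).round(4),'circle',np.round(c,4),round(rad,4))
E
python3 m.py
```

```text
(594, 792, 3)
top 384 hi [ 0.5638 -0.1217  0.0946] zmax [0.063 0.068 0.097] lo ext [ 0.535 -0.151  0.   ] [ 0.606 -0.09   0.074]
 bar yaw 49.399268747528 [0.0164084  0.04862424]
side 315 hi [ 0.5623 -0.1153  0.0922] zmax [0.064 0.071 0.095] lo ext [ 0.531 -0.14   0.061] [ 0.595 -0.086  0.075]
 bar yaw 51.961267699206765 [0.01418876 0.04627776]
top rim 273 [0.5302 0.1518 0.0863] z [0.0822 0.0865 0.0903] circle [0.5301 0.1526] 0.0365
side rim 357 [0.5305 0.1555 0.0859] z [0.0818 0.0864 0.0895] circle [0.5309 0.1557] 0.0384
```

View pics/crop.png

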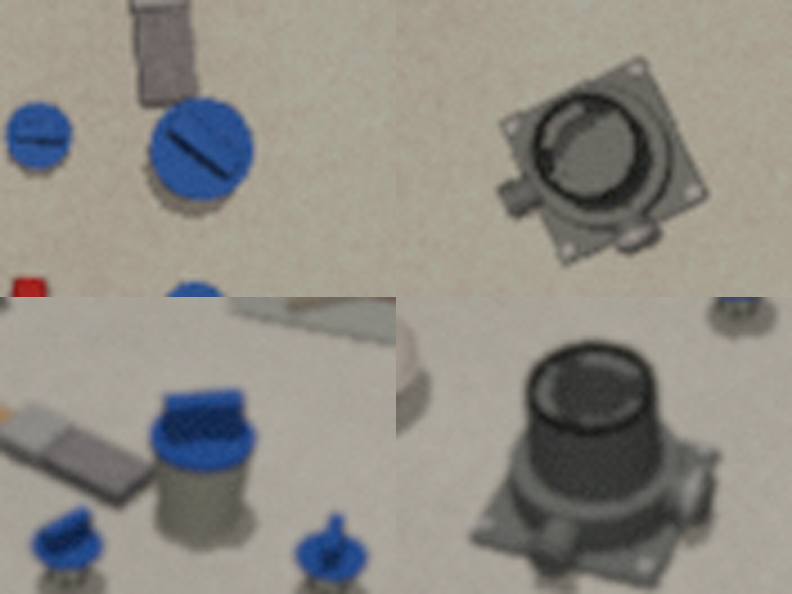

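The crop confirms it: the large plug, with its grip bar running diagonally, stands in the cup at top (310,176), and the pump mouth faces up at top (218,189). The heights match the text: bar top 0.094, rim/seal 0.086–0.09. I'll move in for a wrist look.

```bash
cat >> h.py <<'E'
from scipy.spatial.transform import Rotation as Ro
def go(p,yaw):
    s=manip.sense();R=Ro.from_quat(s['tool_rot']);a=np.radians(yaw)
    T=Ro.from_matrix(np.array([[np.cos(a),np.sin(a),0],[np.sin(a),-np.cos(a),0],[0,0,-1]]))
    d=R.inv().apply(np.array(p)-s['tcp_pos']);r=(R.inv()*T).as_rotvec()
    print('tcp',s['tcp_pos'].round(4),'travel',(d/.8).round(4),'turn',(r/np.pi).round(4),'dist',np.linalg.norm(d).round(3),'t',s['t'])
E
python3 -c "
from h import *
go([.535,-.15,.231],50)"
```

```text
tcp [ 0.1917 -0.5943  0.2305] travel [ 5.788e-01 -3.970e-01  3.000e-04] turn [-0.0005 -0.0002 -0.1785] dist 0.561 t 0.15
```

{"fn": "apply_moves", "kwargs": {"claw": [1, 1, 1, 1, 1], "travel": [[0.579, -0.397, 0], [0.579, -0.397, 0], [0.579, -0.397, 0], [0.579, -0.397, 0], [0.579, -0.397, 0]], "turn": [[0, 0, -0.178], [0, 0, -0.178], [0, 0, -0.178], [0, 0, -0.178], [0, 0, -0.178]], "newtons": 40}}

```text
t: 0.57
tcp_pos: [0.3198, -0.4282, 0.231]
tool_rot: [0.906, 0.424, 0.0, -0.0]
force: [0.9, 0.5, 0.5]
finger_gap: 0.998
gripper_force: 0.0
```

```bash
python3 -c "
from h import *
go([.535,-.15,.231],50)"
```

```text
tcp [ 0.3198 -0.4282  0.231 ] travel [ 4.394e-01 -1.630e-02  2.000e-04] turn [-0.0002 -0.0001  0.0008] dist 0.352 t 0.5667
```

{"fn": "apply_moves", "kwargs": {"claw": [1, 1, 1, 1, 1], "travel": [[0.439, -0.016, 0], [0.439, -0.016, 0], [0.439, -0.016, 0], [0.439, -0.016, 0], [0.439, -0.016, 0]], "turn": [[0, 0, 0], [0, 0, 0], [0, 0, 0], [0, 0, 0], [0, 0, 0]]}}

```text
t: 0.98
tcp_pos: [0.4482, -0.2639, 0.2312]
tool_rot: [0.907, 0.422, -0.0, -0.0]
force: [-0.2, -0.2, -0.6]
finger_gap: 0.999
gripper_force: 0.0
```

{"fn": "apply_moves", "kwargs": {"claw": [1, 1, 1, 1, 1], "travel": [[0.17, -0.006, 0], [0.17, -0.006, 0], [0.17, -0.006, 0], [0.17, -0.006, 0], [0.17, -0.006, 0]], "turn": [[0, 0, 0], [0, 0, 0], [0, 0, 0], [0, 0, 0], [0, 0, 0]]}}

```text
t: 1.4
tcp_pos: [0.5328, -0.1558, 0.2311]
tool_rot: [0.906, 0.424, 0.0, -0.0]
force: [-0.5, 0.5, -0.4]
finger_gap: 0.998
gripper_force: 0.0
```

Run:
```python
from h import *
s=snap('wrist','w1.png')
h=cv2.cvtColor(s['pixels'],cv2.COLOR_RGB2HSV);m=cv2.inRange(h,(98,110,50),(128,255,255))
k,l,st,c=cv2.connectedComponentsWithStats(m)
i=1+np.argmax(st[1:,4]);print(c[i],st[i])
vv,uu=np.where(l==i)
p=np.array([world(s,u,v,s['depth'][v,u]) for u,v in zip(uu,vv) if s['depth'][v,u]>0])
print(np.percentile(p[:,2],[2,10,50,90,98]).round(4))
hi=p[p[:,2]>.088];lo=p[(p[:,2]<.072)&(p[:,2]>.06)]
(c2,r,a)=cv2.minAreaRect(np.float32(hi[:,:2])*1000);print('bar',np.round(c2,1),np.round(r,1),a,hi.mean(0))
print('flange',cv2.minEnclosingCircle(np.float32(p[:,:2])*1000),cv2.minEnclosingCircle(np.float32(lo[:,:2])*1000))
go([.563,-.119,.231],50)
```

```text
[258.43797468 127.63122363] [ 225   94   67   68 3555]
[0.0653 0.0659 0.0671 0.0949 0.0958]
bar [ 565.3 -121. ] [49.3 15.5] 49.78131866455078 [ 0.56563567 -0.12021612  0.09458682]
flange ((565.4553833007812, -120.92472076416016), 33.25349426269531) ((565.4553833007812, -120.92472076416016), 33.25349426269531)
tcp [ 0.5317 -0.1575  0.231 ] travel [ 0.062  -0.0008 -0.0001] turn [-0.0002  0.0002  0.0006] dist 0.05 t 1.45
```

View pics/w1.png

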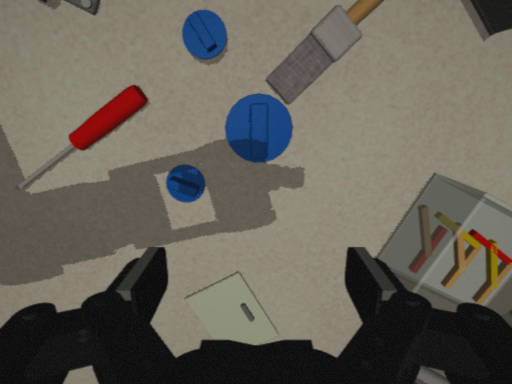

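The wrist view shows the plug at (258,128), clear of the brush tip at (275,85). All three views agree: centre (0.565,-0.121), bar top 0.095, yaw 50°.

```bash
python3 -c "
from h import *
go([.5654,-.1209,.070],50)"
```

```text
tcp [ 0.5317 -0.1575  0.231 ] travel [0.0623 0.0031 0.2012] turn [-0.0002  0.0002  0.0006] dist 0.168 t 1.45
```

{"fn": "apply_moves", "kwargs": {"claw": [1, 1, 1, 1, 1], "travel": [[0.0623, 0.003, 0], [0.0623, 0.003, 0.05], [0.0623, 0.003, 0.1], [0.0623, 0.003, 0.13], [0.0623, 0.003, 0.13]], "turn": [[0, 0, 0], [0, 0, 0], [0, 0, 0], [0, 0, 0], [0, 0, 0]]}}

```text
t: 1.87
tcp_pos: [0.5605, -0.1221, 0.1221]
tool_rot: [0.907, 0.421, -0.004, -0.004]
force: [-1.0, -0.6, 0.2]
finger_gap: 1.001
gripper_force: 0.0
```

```bash
python3 -c "
from h import *
go([.5654,-.1209,.070],50)"
```

```text
tcp [ 0.5605 -0.1221  0.1221] travel [0.0054 0.0045 0.065 ] turn [-0.0037  0.0013 -0.0011] dist 0.052 t 1.8667
```

{"fn": "apply_moves", "kwargs": {"claw": [1, 1, 1, 1], "travel": [[0, 0, 0.02], [0, 0, 0.02], [0, 0, 0.02], [0, 0, 0.02]], "turn": [[0, 0, 0], [0, 0, 0], [0, 0, 0], [0, 0, 0]]}}

```text
t: 2.2
tcp_pos: [0.5659, -0.1234, 0.1129]
tool_rot: [0.907, 0.421, 0.001, 0.001]
force: [0.4, 0.3, 0.4]
finger_gap: 1.001
gripper_force: 0.0
```

```bash
python3 -c "
from h import *
go([.5654,-.1209,.070],50)"
```

```text
tcp [ 0.5659 -0.1234  0.1129] travel [ 0.002  -0.0026  0.0537] turn [ 0.0008 -0.0002 -0.0009] dist 0.043 t 2.2
```

{"fn": "apply_moves", "kwargs": {"claw": [1, 1, 1, 1, 1], "travel": [[0.001, -0.002, 0.015], [0.001, -0.002, 0.03], [0.001, -0.002, 0.045], [0.001, -0.002, 0.052], [0.001, -0.002, 0.052]], "turn": [[0, 0, 0], [0, 0, 0], [0, 0, 0], [0, 0, 0], [0, 0, 0]]}}

```text
t: 2.62
tcp_pos: [0.5641, -0.1205, 0.0691]
tool_rot: [0.907, 0.422, -0.001, -0.001]
force: [-0.0, -0.0, 0.8]
finger_gap: 1.0
gripper_force: 0.0
```

{"fn": "apply_moves", "kwargs": {"claw": [-1, -1, -1, -1, -1], "travel": [[0, 0, 0], [0, 0, 0], [0, 0, 0], [0, 0, 0], [0, 0, 0]], "turn": [[0, 0, 0], [0, 0, 0], [0, 0, 0], [0, 0, 0], [0, 0, 0]], "newtons": 40}}

```text
t: 3.03
tcp_pos: [0.5648, -0.1206, 0.0701]
tool_rot: [0.907, 0.422, 0.0, 0.0]
force: [0.6, 0.3, 0.9]
finger_gap: 0.298
gripper_force: 0.0
```

{"fn": "apply_moves", "kwargs": {"claw": [-1, -1, -1, -1, -1], "travel": [[0, 0, 0], [0, 0, 0], [0, 0, 0], [0, 0, 0], [0, 0, 0]], "turn": [[0, 0, 0], [0, 0, 0], [0, 0, 0], [0, 0, 0], [0, 0, 0]]}}

```text
t: 3.45
tcp_pos: [0.565, -0.1208, 0.0701]
tool_rot: [0.907, 0.422, 0.0, 0.0]
force: [0.8, -0.9, 3.7]
finger_gap: 0.178
gripper_force: 43.2
```

{"fn": "apply_moves", "kwargs": {"claw": [-1, -1, -1, -1, -1], "travel": [[0, 0, -0.02], [0, 0, -0.05], [0, 0, -0.09], [0, 0, -0.13], [0, 0, -0.14]], "turn": [[0, 0, 0], [0, 0, 0], [0, 0, 0], [0, 0, 0], [0, 0, 0]]}}

```text
t: 3.87
tcp_pos: [0.5668, -0.1211, 0.1859]
tool_rot: [0.907, 0.422, 0.003, 0.003]
force: [0.3, -0.7, -0.5]
finger_gap: 0.175
gripper_force: 42.8
```

```bash
python3 -c "
from h import *
go([.49,.10,.182],50)"
```

```text
tcp [ 0.5668 -0.1211  0.1859] travel [ 0.1497 -0.2515  0.0035] turn [ 0.0022 -0.0008 -0.0005] dist 0.234 t 3.8667
```

{"fn": "apply_moves", "kwargs": {"claw": [-1, -1, -1, -1, -1], "travel": [[0.15, -0.25, 0], [0.15, -0.25, 0], [0.15, -0.25, 0], [0.15, -0.25, 0], [0.15, -0.25, 0]], "turn": [[0, 0, 0], [0, 0, 0], [0, 0, 0], [0, 0, 0], [0, 0, 0]]}}

```text
t: 4.28
tcp_pos: [0.495, 0.0781, 0.1808]
tool_rot: [0.907, 0.421, -0.001, -0.001]
force: [-0.5, 0.5, -1.3]
finger_gap: 0.177
gripper_force: 42.7
```

{"fn": "apply_moves", "kwargs": {"claw": [-1, -1, -1], "travel": [[0.015, -0.028, 0], [0.015, -0.028, 0], [0.015, -0.028, 0]], "turn": [[0, 0, 0], [0, 0, 0], [0, 0, 0]]}}

```text
t: 4.53
tcp_pos: [0.4861, 0.1015, 0.181]
tool_rot: [0.906, 0.423, -0.001, -0.0]
force: [-0.2, -0.5, -0.5]
finger_gap: 0.178
gripper_force: 42.8
```

Run:
```python
from h import *
s=snap('wrist','w2.png')
yy,xx=np.mgrid[0:384,0:512]
K=s['intrinsics'];d=s['depth']
X=np.stack([(xx-K[0,2])/K[0,0]*d,(yy-K[1,2])/K[1,1]*d,d],-1)
W=(X-s['t'])@s['R']
m=(d>0)&(W[...,2]>.083)&(W[...,2]<.093)&(np.hypot(W[...,0]-.53,W[...,1]-.154)<.05)
p=W[m];print(len(p),p.mean(0).round(4),np.percentile(p[:,2],[5,50,95]).round(4))
c,r=cv2.minEnclosingCircle(np.float32(p[:,:2])*1000);print(c,r)
o=np.linalg.lstsq(np.c_[2*p[:,:2],np.ones(len(p))],(p[:,:2]**2).sum(1),rcond=None)[0];print(o[:2])
# plug flange
h=cv2.cvtColor(s['pixels'],cv2.COLOR_RGB2HSV);b=cv2.inRange(h,(98,110,50),(128,255,255))>0
q=W[b&(d>0)&(W[...,2]>.14)];print('plug',len(q),q.min(0).round(3),q.max(0).round(3))
go([.5303,.154,.182],50)
```

```text
3683 [0.5317 0.1547 0.0872] [0.0833 0.0883 0.0899]
(530.7987060546875, 153.77346801757812) 36.170528411865234
[0.530645   0.15358584]
plug 9179 [0.454 0.07  0.173] [0.52  0.135 0.25 ]
tcp [0.4872 0.1004 0.1812] travel [ 0.0859 -0.0019 -0.0011] turn [-0.0001  0.0002 -0.    ] dist 0.069 t 4.5833
```

View pics/w2.png

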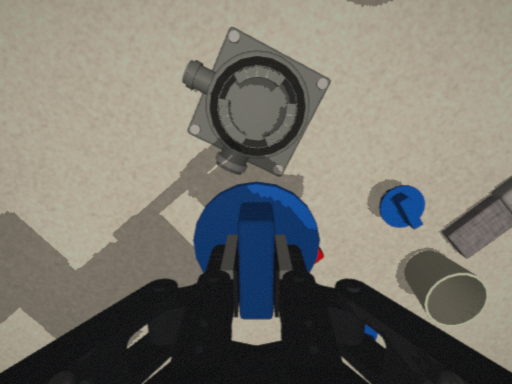

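The wrist view shows the plug held square and upright, with the mouth at (256,103). The circle fit gives its centre as (0.5307,0.1537) and the seal top at 0.0885, which agrees with the earlier views. Moving over the mouth now.

{"fn": "apply_moves", "kwargs": {"claw": [-1, -1, -1, -1, -1], "travel": [[0.04, -0.001, 0], [0.0865, -0.002, 0], [0.0865, -0.002, 0], [0.0865, -0.002, 0], [0.0865, -0.002, 0]], "turn": [[0, 0, 0], [0, 0, 0], [0, 0, 0], [0, 0, 0], [0, 0, 0]]}}

```text
t: 5.0
tcp_pos: [0.5307, 0.1528, 0.181]
tool_rot: [0.907, 0.421, -0.001, -0.0]
force: [-0.5, -0.9, -0.7]
finger_gap: 0.179
gripper_force: 42.7
```

```bash
python3 -c "
from h import *
go([.5307,.1537,.118],50)"
```

```text
tcp [0.5307 0.1528 0.181 ] travel [ 0.001  -0.0006  0.0787] turn [-0.0003  0.0005 -0.0009] dist 0.063 t 5.0
```

{"fn": "apply_moves", "kwargs": {"claw": [-1, -1, -1, -1, -1], "travel": [[0.0005, -0.0005, 0.02], [0.0005, -0.0005, 0.04], [0.0005, -0.0005, 0.06], [0.0005, -0.0005, 0.078], [0.0005, -0.0005, 0.078]], "turn": [[0, 0, 0], [0, 0, 0], [0, 0, 0], [0, 0, 0], [0, 0, 0]]}}

```text
t: 5.42
tcp_pos: [0.5289, 0.1529, 0.1168]
tool_rot: [0.907, 0.421, -0.003, -0.001]
force: [0.4, 0.5, -0.2]
finger_gap: 0.174
gripper_force: 42.7
```

{"fn": "apply_moves", "kwargs": {"claw": [-1, -1, -1, -1, -1], "travel": [[0, 0, 0.003], [0, 0, 0.005], [0, 0, 0.007], [0, 0, 0.008], [0, 0, 0.008]], "turn": [[0, 0, 0], [0, 0, 0], [0, 0, 0], [0, 0, 0], [0, 0, 0]]}}

```text
t: 5.83
tcp_pos: [0.531, 0.1546, 0.1134]
tool_rot: [0.907, 0.422, 0.0, 0.0]
force: [-0.1, 0.6, -1.0]
finger_gap: 0.175
gripper_force: 42.7
```

{"fn": "apply_moves", "kwargs": {"claw": [-1, -1, -1, -1], "travel": [[0, 0, 0.002], [0, 0, 0.004], [0, 0, 0.005], [0, 0, 0.005]], "turn": [[0, 0, 0], [0, 0, 0], [0, 0, 0], [0, 0, 0]]}}

```text
t: 6.17
tcp_pos: [0.5308, 0.1548, 0.1088]
tool_rot: [0.907, 0.422, -0.0, -0.0]
force: [0.2, 0.4, -0.9]
finger_gap: 0.176
gripper_force: 42.7
```

```bash
python3 -c "
from h import *
go([.5307,.1537,.109],50);s=manip.sense();print(s['force'],s['ft_torque'],s['q'])"
```

```text
tcp [0.5308 0.1548 0.1088] travel [-0.0011  0.0007 -0.0002] turn [-0.      0.     -0.0005] dist 0.001 t 6.1667
[ 0.22656595  0.36371049 -0.93011298] [-0.03657595 -0.03463948  0.01535543] [8.15546220e-02 6.06399504e-01 1.72081171e+00 3.93038785e-06
 8.14482594e-01 7.81227508e-01]
```

{"fn": "apply_moves", "kwargs": {"claw": [-1, -1, -1, -1], "travel": [[-0.001, 0.0007, 0.0], [-0.001, 0.0007, 0.001], [-0.001, 0.0007, 0.002], [-0.001, 0.0007, 0.002]], "turn": [[0, 0, 0], [0, 0, 0], [0, 0, 0], [0, 0, 0]]}}

```text
t: 6.5
tcp_pos: [0.5308, 0.1537, 0.1087]
tool_rot: [0.907, 0.422, 0.0, 0.0]
force: [-2.8, -0.9, 9.6]
finger_gap: 0.179
gripper_force: 44.2
```

{"fn": "apply_moves", "kwargs": {"claw": [-1, -1, -1, -1], "travel": [[0, 0, 0.001], [0, 0, 0.002], [0, 0, 0.002], [0, 0, 0.002]], "turn": [[0, 0, 0], [0, 0, 0], [0, 0, 0], [0, 0, 0]]}}

```text
t: 6.83
tcp_pos: [0.5308, 0.1537, 0.1086]
tool_rot: [0.907, 0.422, 0.0, 0.0]
force: [-5.2, -1.5, 18.9]
finger_gap: 0.175
gripper_force: 45.6
```

Contact is at TCP z 0.1086, so the flange is about 14 mm above the rim and the lugs are on a rib. I'll ease to about 8 N and feel counter-clockwise.

{"fn": "apply_moves", "kwargs": {"claw": [-1, -1, -1, -1], "travel": [[0, 0, -0.002], [0, 0, -0.002], [0, 0, -0.002], [0, 0, -0.002]], "turn": [[0, 0, -0.028], [0, 0, -0.056], [0, 0, -0.056], [0, 0, -0.056]]}}

```text
t: 7.17
tcp_pos: [0.5316, 0.1539, 0.1087]
tool_rot: [0.866, 0.5, 0.001, 0.0]
force: [-0.9, -1.0, 7.5]
finger_gap: 0.179
gripper_force: 43.9
```

```bash
cat > st.py <<'E'
from h import *
s=manip.sense();R=Ro.from_quat(s['tool_rot']).as_matrix();x=R[:,0]
print('yaw',np.degrees(np.arctan2(x[1],x[0])).round(1),'tcp',(s['tcp_pos']*1e3).round(1),'F',s['force'].round(1),'M',s['ft_torque'].round(2),'q6',s['q'][5].round(2),'t',s['t'])
print('tilt',np.degrees(R[:2,2]).round(2))
E
python3 st.py
```

```text
yaw 60.0 tcp [531.6 153.9 108.7] F [-0.9 -1.   7.5] M [0.07 0.28 0.07] q6 0.6 t 7.1667
tilt [0.13 0.02]
```

{"fn": "apply_moves", "kwargs": {"claw": [-1, -1, -1, -1], "travel": [[0, 0, 0], [0, 0, 0], [0, 0, 0], [0, 0, 0]], "turn": [[0, 0, -0.028], [0, 0, -0.056], [0, 0, -0.056], [0, 0, -0.056]]}}

```text
t: 7.5
tcp_pos: [0.5323, 0.1539, 0.1088]
tool_rot: [0.819, 0.574, 0.002, 0.001]
force: [-0.1, 0.3, 6.6]
finger_gap: 0.178
gripper_force: 43.8
```

{"fn": "apply_moves", "kwargs": {"claw": [-1, -1, -1, -1], "travel": [[-0.0005, -0.0014, 0], [-0.0005, -0.0014, 0], [-0.0005, -0.0014, 0], [-0.0005, -0.0014, 0]], "turn": [[0, 0, -0.028], [0, 0, -0.056], [0, 0, -0.056], [0, 0, -0.056]]}}

```text
t: 7.83
tcp_pos: [0.5312, 0.1539, 0.1088]
tool_rot: [0.765, 0.644, 0.002, 0.001]
force: [-0.6, 0.7, 6.3]
finger_gap: 0.179
gripper_force: 43.8
```

{"fn": "apply_moves", "kwargs": {"claw": [-1, -1, -1, -1], "travel": [[0, 0, 0], [0, 0, 0], [0, 0, 0], [0, 0, 0]], "turn": [[0, 0, -0.028], [0, 0, -0.056], [0, 0, -0.056], [0, 0, -0.056]]}}

```text
t: 8.17
tcp_pos: [0.5312, 0.1539, 0.1087]
tool_rot: [0.706, 0.709, 0.002, 0.001]
force: [-0.0, 0.2, 5.5]
finger_gap: 0.182
gripper_force: 43.7
```

{"fn": "apply_moves", "kwargs": {"claw": [-1, -1, -1, -1], "travel": [[0, 0, 0.0003], [0, 0, 0.0003], [0, 0, 0.0003], [0, 0, 0.0003]], "turn": [[0, 0, -0.028], [0, 0, -0.056], [0, 0, -0.056], [0, 0, -0.056]]}}

```text
t: 8.5
tcp_pos: [0.5309, 0.1538, 0.1078]
tool_rot: [0.642, 0.767, 0.001, 0.001]
force: [1.4, 0.4, 3.8]
finger_gap: 0.176
gripper_force: 43.2
```

Dropping; I'll press down lightly here without turning.

{"fn": "apply_moves", "kwargs": {"claw": [-1, -1, -1, -1], "travel": [[0, 0, 0.001], [0, 0, 0.001], [0, 0, 0.001], [0, 0, 0.001]], "turn": [[0, 0, 0], [0, 0, 0], [0, 0, 0], [0, 0, 0]]}}

```text
t: 8.83
tcp_pos: [0.5309, 0.1535, 0.1064]
tool_rot: [0.641, 0.768, 0.001, 0.001]
force: [5.1, -1.9, 0.3]
finger_gap: 0.181
gripper_force: 43.0
```

```bash
python3 st.py
```

```text
yaw 100.3 tcp [530.9 153.5 106.4] F [ 5.1 -1.9  0.3] M [-0.37 -0.74  0.13] q6 -0.1 t 8.8333
tilt [ 0.15 -0.02]
```

{"fn": "apply_moves", "kwargs": {"claw": [-1, -1, -1, -1], "travel": [[0, 0, 0.002], [0, 0, 0.003], [0, 0, 0.004], [0, 0, 0.004]], "turn": [[0, 0, 0], [0, 0, 0], [0, 0, 0], [0, 0, 0]]}}

```text
t: 9.17
tcp_pos: [0.5308, 0.1535, 0.1033]
tool_rot: [0.641, 0.768, 0.001, 0.001]
force: [5.9, -0.8, 1.7]
finger_gap: 0.179
gripper_force: 43.2
```

```bash
python3 st.py
```

```text
yaw 100.3 tcp [530.8 153.5 103.3] F [ 5.9 -0.8  1.7] M [-0.41 -1.02  0.18] q6 -0.1 t 9.1667
tilt [ 0.16 -0.02]
```

{"fn": "apply_moves", "kwargs": {"claw": [-1, -1, -1, -1, -1], "travel": [[0, 0.0008, 0], [0, 0.0008, 0.002], [0, 0.0008, 0.004], [0, 0.0008, 0.005], [0, 0.0008, 0.005]], "turn": [[0, 0, 0], [0, 0, 0], [0, 0, 0], [0, 0, 0], [0, 0, 0]]}}

```text
t: 9.58
tcp_pos: [0.5294, 0.154, 0.0984]
tool_rot: [0.641, 0.768, -0.0, -0.001]
force: [3.1, -0.5, -0.4]
finger_gap: 0.175
gripper_force: 42.8
```

```bash
python3 st.py
```

```text
yaw 100.3 tcp [529.4 154.   98.4] F [ 3.1 -0.5 -0.4] M [-0.17 -0.59  0.02] q6 -0.1 t 9.5833
tilt [-0.1   0.02]
```

{"fn": "apply_moves", "kwargs": {"claw": [-1, -1, -1, -1], "travel": [[0, 0.001, 0], [0, 0.0015, 0.001], [0, 0.0015, 0.001], [0, 0.0015, 0.001]], "turn": [[0, 0, 0], [0, 0, 0], [0, 0, 0], [0, 0, 0]]}}

```text
t: 9.92
tcp_pos: [0.5296, 0.1541, 0.0978]
tool_rot: [0.641, 0.768, -0.001, -0.001]
force: [-0.9, -1.5, 1.2]
finger_gap: 0.18
gripper_force: 43.0
```

```bash
python3 st.py
```

```text
yaw 100.3 tcp [529.6 154.1  97.8] F [-0.9 -1.5  1.2] M [-0.19  0.05  0.  ] q6 -0.1 t 9.9167
tilt [-0.22 -0.01]
```

The plug dropped through the start: flange about 3 mm above the rim, lateral force small. Now clockwise.

{"fn": "apply_moves", "kwargs": {"claw": [-1, -1, -1, -1, -1], "travel": [[0, 0, 0], [0, 0, 0], [0, 0, 0], [0, 0, 0], [0, 0, 0]], "turn": [[0, 0, 0.03], [0, 0, 0.06], [0, 0, 0.09], [0, 0, 0.11], [0, 0, 0.11]]}}

```text
t: 10.33
tcp_pos: [0.5302, 0.1544, 0.0981]
tool_rot: [0.764, 0.646, -0.001, -0.001]
force: [-0.3, 0.5, 1.7]
finger_gap: 0.178
gripper_force: 43.0
```

```bash
python3 st.py
```

```text
yaw 80.4 tcp [530.2 154.4  98.1] F [-0.3  0.5  1.7] M [ 0.04  0.05 -0.03] q6 0.25 t 10.3333
tilt [-0.14  0.03]
```

{"fn": "apply_moves", "kwargs": {"claw": [-1, -1, -1, -1, -1], "travel": [[0, 0, 0], [0, 0, 0.0003], [0, 0, 0.0005], [0, 0, 0.0005], [0, 0, 0.0005]], "turn": [[0, 0, 0.03], [0, 0, 0.06], [0, 0, 0.085], [0, 0, 0.085], [0, 0, 0.085]]}}

```text
t: 10.75
tcp_pos: [0.5306, 0.1543, 0.0977]
tool_rot: [0.842, 0.54, -0.001, -0.001]
force: [-1.0, 0.4, 1.1]
finger_gap: 0.181
gripper_force: 43.0
```

```bash
python3 st.py
```

```text
yaw 65.4 tcp [530.6 154.3  97.7] F [-1.   0.4  1.1] M [ 0.05  0.12 -0.06] q6 0.51 t 10.75
tilt [-0.1   0.02]
```

{"fn": "apply_moves", "kwargs": {"claw": [-1, -1, -1, -1, -1], "travel": [[0, 0, 0.0005], [0, 0, 0.001], [0, 0, 0.001], [0, 0, 0.001], [0, 0, 0.001]], "turn": [[0, 0, 0.028], [0, 0, 0.056], [0, 0, 0.067], [0, 0, 0.067], [0, 0, 0.067]]}}

```text
t: 11.17
tcp_pos: [0.5309, 0.1541, 0.0969]
tool_rot: [0.894, 0.448, -0.0, -0.0]
force: [-0.6, -0.5, 1.2]
finger_gap: 0.178
gripper_force: 43.0
```

```bash
python3 st.py
```

```text
yaw 53.3 tcp [530.9 154.1  96.9] F [-0.6 -0.5  1.2] M [-0.01  0.13 -0.09] q6 0.72 t 11.1667
tilt [-0.06  0.  ]
```

{"fn": "apply_moves", "kwargs": {"claw": [-1, -1, -1, -1, -1], "travel": [[0, 0, 0.0005], [0, 0, 0.001], [0, 0, 0.001], [0, 0, 0.001], [0, 0, 0.001]], "turn": [[0, 0, 0.028], [0, 0, 0.056], [0, 0, 0.056], [0, 0, 0.056], [0, 0, 0.056]]}}

```text
t: 11.58
tcp_pos: [0.531, 0.1541, 0.0962]
tool_rot: [0.93, 0.368, -0.0, -0.0]
force: [-0.3, -0.2, 1.6]
finger_gap: 0.177
gripper_force: 43.0
```

```bash
python3 st.py
```

```text
yaw 43.2 tcp [531.  154.1  96.2] F [-0.3 -0.2  1.6] M [ 0.05  0.2  -0.04] q6 0.9 t 11.5833
tilt [-0.05  0.01]
```

{"fn": "apply_moves", "kwargs": {"claw": [-1, -1, -1, -1], "travel": [[0, 0, 0.0004], [0, 0, 0.0006], [0, 0, 0.0006], [0, 0, 0.0006]], "turn": [[0, 0, 0.017], [0, 0, 0.034], [0, 0, 0.034], [0, 0, 0.034]]}}

```text
t: 11.92
tcp_pos: [0.5311, 0.1541, 0.0958]
tool_rot: [0.948, 0.318, -0.0, -0.0]
force: [-1.4, -0.7, 2.5]
finger_gap: 0.173
gripper_force: 43.1
```

```bash
python3 st.py
```

```text
yaw 37.1 tcp [531.1 154.1  95.8] F [-1.4 -0.7  2.5] M [-0.04  0.24 -0.07] q6 1.0 t 11.9167
tilt [-0.04  0.  ]
```

{"fn": "apply_moves", "kwargs": {"claw": [-1, -1, -1, -1], "travel": [[0, 0, 0.0003], [0, 0, 0.0005], [0, 0, 0.0005], [0, 0, 0.0005]], "turn": [[0, 0, 0.014], [0, 0, 0.028], [0, 0, 0.028], [0, 0, 0.028]]}}

```text
t: 12.25
tcp_pos: [0.5311, 0.1541, 0.0957]
tool_rot: [0.961, 0.276, -0.0, 0.0]
force: [-3.0, 0.2, 6.1]
finger_gap: 0.177
gripper_force: 43.8
```

```bash
python3 st.py
```

```text
yaw 32.1 tcp [531.1 154.1  95.7] F [-3.   0.2  6.1] M [0.05 0.37 0.4 ] q6 1.09 t 12.25
tilt [-0.03 -0.02]
```

It came up hard at about 68° (0.4 N·m), drawn down about 2.4 mm. I'll ease the pressure and release.

{"fn": "apply_moves", "kwargs": {"claw": [-1, -1, -1], "travel": [[0, 0, -0.001], [0, 0, -0.001], [0, 0, -0.001]], "turn": [[0, 0, -0.004], [0, 0, -0.004], [0, 0, -0.004]]}}

```text
t: 12.5
tcp_pos: [0.5311, 0.1541, 0.0958]
tool_rot: [0.96, 0.281, -0.0, -0.0]
force: [-1.1, 1.1, -2.1]
finger_gap: 0.177
gripper_force: 42.7
```

```bash
python3 st.py
```

```text
yaw 32.6 tcp [531.1 154.1  95.8] F [-1.1  1.1 -2.1] M [ 0.15  0.21 -0.01] q6 1.08 t 12.5
tilt [-0.05  0.02]
```

{"fn": "apply_moves", "kwargs": {"claw": [-0.3, 0.2, 0.6, 0.6, 0.6], "travel": [[0, 0, 0], [0, 0, 0], [0, 0, 0], [0, 0, 0], [0, 0, 0]], "turn": [[0, 0, 0], [0, 0, 0], [0, 0, 0], [0, 0, 0], [0, 0, 0]]}}

```text
t: 12.92
tcp_pos: [0.5317, 0.1541, 0.0963]
tool_rot: [0.96, 0.281, 0.0, 0.0]
force: [0.0, -0.2, 0.2]
finger_gap: 0.802
gripper_force: 0.0
```

{"fn": "apply_moves", "kwargs": {"claw": [0.6, 0.6, 0.6, 0.6, 0.6], "travel": [[0, 0, -0.02], [0, 0, -0.05], [0, 0, -0.1], [0, 0, -0.14], [0, 0, -0.14]], "turn": [[0, 0, 0], [0, 0, 0], [0, 0, 0], [0, 0, 0], [0, 0, 0]]}}

```text
t: 13.33
tcp_pos: [0.5359, 0.1546, 0.2148]
tool_rot: [0.96, 0.281, 0.007, 0.001]
force: [0.1, -0.3, -0.2]
finger_gap: 0.799
gripper_force: 0.0
```

{"fn": "apply_moves", "kwargs": {"claw": [0.6, 0.6, 0.6, 0.6], "travel": [[-0.05, 0, 0], [-0.1, 0, 0], [-0.1, 0, 0], [-0.1, 0, 0]], "turn": [[0, 0, 0], [0, 0, 0], [0, 0, 0], [0, 0, 0]]}}

```text
t: 13.67
tcp_pos: [0.4612, 0.1103, 0.2078]
tool_rot: [0.96, 0.28, -0.001, -0.0]
force: [1.6, -0.1, 0.6]
finger_gap: 0.797
gripper_force: 0.0
```

```bash
python3 - <<'E'
from h import *
s=snap('wrist','w3.png')
yy,xx=np.mgrid[0:384,0:512];K=s['intrinsics'];d=s['depth']
W=(np.stack([(xx-K[0,2])/K[0,0]*d,(yy-K[1,2])/K[1,1]*d,d],-1)-s['t'])@s['R']
b=cv2.inRange(cv2.cvtColor(s['pixels'],cv2.COLOR_RGB2HSV),(98,110,50),(128,255,255))>0
p=W[b&(d>0)&(np.hypot(W[...,0]-.531,W[...,1]-.154)<.05)&(W[...,2]>.08)]
fl=p[p[:,2]<.1];print(len(p),'flange top z',np.median(fl[:,2]),'bar top',np.percentile(p[:,2],95),cv2.minEnclosingCircle(np.float32(fl[:,:2])))
A=np.c_[fl[:,:2]-[.53,.154],np.ones(len(fl))];print('tilt',np.linalg.lstsq(A,fl[:,2],rcond=None)[0])
E
python3 st.py
```

```text
5846 flange top z 0.09233173738002617 bar top 0.12089869573666742 ((0.5315989851951599, 0.15352827310562134), 0.034847185015678406)
tilt [-0.00230887  0.00489956  0.09221773]
yaw 32.6 tcp [463.8 110.7 208.3] F [ 0.5 -0.  -0.2] M [ 0.02  0.01 -0.06] q6 1.0 t 13.7167
tilt [0.05 0.01]
```

View pics/w3.png

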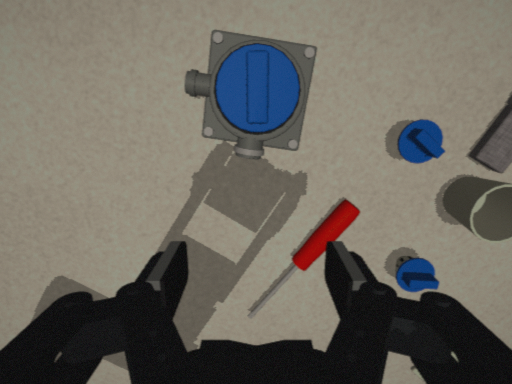

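The plug sits upright and centred at (257,87). The flange underside is about 1 mm above the rim, it is released, and nothing else has moved. Handing in.

```bash
python3 -c "
from station import manip
print(manip.sign_off())"
```

```text
the job is handed in; nothing more can be done
None
```

The blue plug is screwed home in the pump mouth and released: the last wrist view shows it centred and upright with its flange about 1 mm above the rim. The job is handed in; no verdict came back.

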